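# Pair the square push light with its remote

## Robot

A 7-joint arm with a two-finger parallel gripper is mounted at the origin on the work surface. World frame = base frame: x ahead of the robot, y to its left, z up, the work surface at z = 0. Lengths are in m, angles in rad, forces in N, time in s.
With the tool pointing down it reaches from about 0.4 to 0.85 m from the base axis. Payload 4.5 kg.
Tool frame: the origin (TCP) lies at the very end of the fingers, on their centre line; the grasp point (between the pads) lies 19 mm behind it; z points along the fingers, y is the line along which they close (so a half turn about z gives the same grasp; the last joint's range is limited). The gripper opens to 88 mm and grips with 3 to 60 N. Pads are 18 mm wide; open, the fingers measure 123 mm over their backs; the gripper's body (75 mm by 187 mm) begins 45 mm behind the grasp point.
Start: joints at [-1.262, 0.689, -0.195, 1.565, 0.157, 0.902, -0.215], TCP at [0.17, 0.602, 0.239] pointing down, gripper open.
Joint ranges: [-3.01, 3.01], [-0.46, 2.08], [-1.47, 1.51], [0.13, 2.56], [-1, 4.14], [0.04, 2.09], [-2.66, 2.66]. Speed limits (rad/s): [2.57, 2.57, 3.14, 3.14, 3.14, 3.14, 3.14].

## Interface

Orientations are given as a unit quaternion [x, y, z, w].
In Python, from plant import r, eyes, nets gives the robot as it stands.
- The arm moves only by the shell command python3 -m pendant 'ROWS' [FORCE]. ROWS is JSON, a list of rows, each an object of numbers: "claw": the opening, from 0 (shut) to 1 (fully open); "dx", "dy", "dz": the shift along the world's x, y, z in mm; "twist": the turn about the world's z in rad. In form: [{"claw": .., "dx": .., "dy": .., "dz": .., "twist": ..}, ...]. A call has 1 to 8 rows; each row is the pose to reach, as a shift and turn from the pose commanded when the call began; what a row does not reach only later rows make up. A row lasts 1/10 s, in which the tool goes at most 50 mm and 8.59 degrees, less where a joint would pass 70% of its speed; a pose out of reach is approached as far as the arm can. A call with a gripper value outside its range is refused whole. The fingers move at their own pace and stop on an object; FORCE is the grip in N (left out, the last holds). Time passes only in rows, so rows that repeat a pose let the fingers close. It gives the time, the measured TCP pose, the force, the opening and the grip force at its end, in the units of the state.
- r.get_state(): the state, without advancing time (a new reading comes with each control period).
- eyes.snapshot(name): name is "scene" or "top" or "wrist"; returns (picture, depth): 480x640x3 uint8, blue, green, red; 480x640 float32, m along the optical axis (not along the pixel's ray), 0 where there is no reading.
- eyes.camera_info(name): a dict with "K" (3x3 intrinsics, pixels), "world_to_cam" (4x4, takes a point from world to camera coordinates); the wrist camera has in their place "T_tool_cam" (4x4, takes a point from camera to tool coordinates, whose origin is the TCP and whose axes are the flange's). Camera axes: x right, y down, z forward; pixel columns grow to the right and rows downward; lengths in m; the calibration is good to about 2 mm. A picture is of the moment at which its call begins: read the wrist's pose just before it. camera_info takes no time and is no camera call.
- r.finish_job(): hands the job in; it is judged then, once.
Trained networks look in the newest picture that a camera, given by its name, has taken for a name from the list of things; names that differ only in an ending like _2 or _b are one class to them, and where a whole thing is asked for, a point or a joint stands for the part that bears it (a point fixed in the world has none). Each returns a list of dicts, best first, with "confidence" (0 to 1); they miss things now and then, are a little off and sometimes report something else, mostly with a low value. They report only what shows in the picture. A call takes as long as a camera call. They do not tell look-alikes from the thing itself.
- nets.spot_in(camera, query): "box" ([left, top, width, height] as shares, 0 to 1, of the picture: columns of its width, rows of its height, round what is visible of it).
- nets.place_of(camera, query): "position" ([column, row] as shares, 0 to 1, of the picture: columns of its width, rows of its height: a listed point, or the origin of a listed thing).
The state is a dict: "clock": time; "q": joint angles; "qd": joint speeds; "joint_torque": joint torques, N m; "tool_pos": TCP position; "eef_rot": TCP orientation; "contact_force": force on the tool from outside, world axes, zero at the start; "moment": the same for the moment, N m; "opening": opening from 0.0 (shut) to 1.0 (fully open); "finger_force": force on a finger pad.
Only numpy, scipy, OpenCV 4.12 (cv2) and the standard library are available. Lean on these libraries where they do the work, as an engineer would, in place of code of your own. Each camera call takes 0.05 s, during which the arm holds its last target. There are 200 camera calls.

## Task

Pair the new cupboard light with its remote: with the fingertips, gently press down the lens of the square push light, keep it down for a good two seconds and let it come up again; then gently press down the larger of the two buttons on the remote, let go and withdraw. Do not lift, slide or tip the light or the remote, and do not touch the remote's small button, the two round lights, the pot, the hammer, the organiser or the toolbox.

Things in the scene. Friction and masses are not known exactly. Their poses are not given: they have to be found in the camera images.
- square_light: The square push light, lying loose on the shelf: grey plastic base 84 x 84 x 18 mm, with a white square lens on it. Origin at the centre of its underside, z up, x and y along its sides. 0.16 to 0.30 kg.
- square_lens_top (a point): Centre of the top face of the square light's lens (66 x 66 mm), 32 mm above the shelf when up; it goes down with the lens.
- square_lens (a joint): How far the square light's lens is pressed down (m): 0 up, 0.006 fully down. A spring brings it back up: 1.4 N to start it, 5.6 N fully down. It switches at 3.5 mm, about 3.9 N; beyond 6 mm it is on a hard stop.
- remote: The remote, lying loose on the shelf: white plastic slab 46 x 120 x 18 mm (x, y, z), 0.12 to 0.21 kg. Origin at the centre of its underside, z up, y along its length. Two round grey buttons stand 9 mm proud of its top: the large one (32 mm across) 34 mm from the middle towards +y, the small one 40 mm from the middle towards -y.
- large_button_top (a point): Centre of the top of the remote's larger button (32 mm across), 27 mm above the shelf when up; it goes down with the button.
- large_button (a joint): How far the larger button is pressed down (m): 0 up, 0.005 fully down. Spring-returned: 1.4 N to start it, 4.9 N fully down. It switches at 3 mm, about 3.5 N; beyond 5 mm it is on a hard stop.
- small_button: The remote's smaller button, 16 mm across; origin at the middle of its foot, 18 mm above the shelf; its top is 9 mm higher. Not to be touched.
- round_light: A round push light, base 88 mm across, lens top 32 mm above the shelf. Origin under its centre. Not to be touched.
- small_light: A smaller round push light, base 60 mm across, lens top 32 mm above the shelf. Origin under its centre. Not to be touched.
- pot: Grey silicone pot of bumper dots, 64 mm across, 45 mm high. Origin under its centre. Not to be touched.
- hammer: Tack hammer, 260 mm long, lying along its x axis on the right side of the shelf. Not to be touched.
- organiser: Clear open compartment organiser, 100 x 250 x 45 mm (x, y, z), at the far edge of the shelf. Origin under its centre. Not to be touched.
- toolbox: Green plastic toolbox, 370 x 190 mm, 183 mm high with its handle, at the left side. Origin under its centre. Not to be touched.
There are look-alikes about, which are no part of the job. Leave any blue or pink look-alike of the square_light alone. What is shaped like the remote but pink is not meant.

How it is judged:
By the outcome, as a careful person would: the job done as asked, in the order asked, and still so for the second after the job is handed in, with the robot touching nothing.
It also fails if it takes over 48 s, if anything falls off the work surface, if the arm or the gripper's body presses on something with over 40 N, if the wrist force passes 120 N, or if a joint passes its speed limit or range.

## Working session

There is one attempt and no reset: what is moved stays moved. The work goes in short steps, Python scripts to look and compute and a shell command to move; the robot and the scene stay as the last step left them, time stands still between calls to the robot, and variables do not carry over. Pictures are saved under pics/ and viewed, at most 10 in all, crops included, and the job is handed in when it is done.

```bash
mkdir -p pics; cat > h.py <<'E'
import numpy as np,cv2
from plant import r,eyes,nets
from scipy.spatial.transform import Rotation as R
def world(cam,uv,depth,T=None):
    i=eyes.camera_info(cam);K=np.array(i["K"]);u,v=uv
    d=depth[int(v),int(u)]
    p=np.array([(u-K[0,2])/K[0,0]*d,(v-K[1,2])/K[1,1]*d,d,1])
    if T is None: T=np.linalg.inv(np.array(i["world_to_cam"]))
    return (T@p)[:3]
E
python3 - <<'E'
from h import *
s=r.get_state();print(s)
for c in ("top","scene"):
    p,d=eyes.snapshot(c);cv2.imwrite(f"pics/{c}0.png",p);np.save(f"pics/{c}0.npy",d)
    for q in ("square_lens_top","large_button_top","small_button","remote","square_light"):
        for o in nets.place_of(c,q)[:4]:
            x,y=o["position"];uv=(x*640,y*480)
            try: print(c,q,round(o["confidence"],2),np.round(uv),np.round(world(c,uv,d),3))
            except Exception as e: print(e)
E
```

```text
{'clock': 0.0, 'q': array([-1.26217309,  0.69002369, -0.19450014,  1.56635382,  0.15730595,
        0.90246946, -0.2151188 ]), 'qd': array([ 0.00084472, -0.00108367, -0.00058807,  0.00038006,  0.00114576,
        0.00138373,  0.00046205]), 'joint_torque': array([-3.68116230e-05, -5.27561653e+01, -1.26698624e+00, -1.53426594e+01,
       -5.26627852e-02,  6.74439972e-03,  1.74921329e-04]), 'tool_pos': array([0.16949343, 0.60091955, 0.23788228]), 'eef_rot': array([ 1.36949913e-01,  9.90577535e-01, -9.29640004e-04, -5.74484244e-05]), 'contact_force': array([-0.44696562,  0.08148108, -0.35154573]), 'moment': array([-0.00127985, -0.01628333, -0.02148998]), 'finger_force': 0.0, 'opening': 0.9969144412370977}
top square_lens_top 0.85 [341. 234.] [0.591 0.004 0.033]
top square_lens_top 0.83 [332. 288.] [0.447 0.03  0.032]
top square_lens_top 0.61 [394. 333.] [ 0.331 -0.134  0.029]
top large_button_top 0.65 [502. 224.] [ 0.622 -0.428  0.023]
top large_button_top 0.63 [449. 294.] [ 0.435 -0.279  0.027]
top large_button_top 0.41 [378. 291.] [ 0.44  -0.094  0.029]
top large_button_top 0.31 [342. 
[... 232 characters left out ...]
6  0.02 ]
top square_light 0.71 [337. 234.] [0.592 0.014 0.036]
top square_light 0.69 [393. 337.] [ 0.32  -0.13   0.034]
scene square_lens_top 0.85 [345. 221.] [0.443 0.018 0.03 ]
scene square_lens_top 0.71 [348. 180.] [ 0.319 -0.134  0.033]
scene square_lens_top 0.67 [303. 240.] [0.592 0.015 0.032]
scene large_button_top 0.58 [322. 203.] [ 0.442 -0.101  0.02 ]
scene large_button_top 0.44 [292. 170.] [ 0.406 -0.334 -0.011]
scene small_button 0.43 [311. 191.] [ 0.445 -0.161  0.026]
scene remote 0.91 [319. 203.] [ 0.445 -0.113  0.012]
scene remote 0.55 [297. 169.] [ 0.41  -0.293  0.017]
scene remote 0.32 [223. 171.] [ 0.62  -0.422  0.021]
scene square_light 0.97 [297. 250.] [0.623 0.037 0.028]
```

```bash
python3 - <<'E'
import cv2
p=cv2.imread("pics/top0.png")[180:380,280:540]
cv2.imwrite("pics/topc.png",cv2.resize(p,(780,600),interpolation=cv2.INTER_CUBIC))
E
```

```text
(no output)
```

View pics/topc.png

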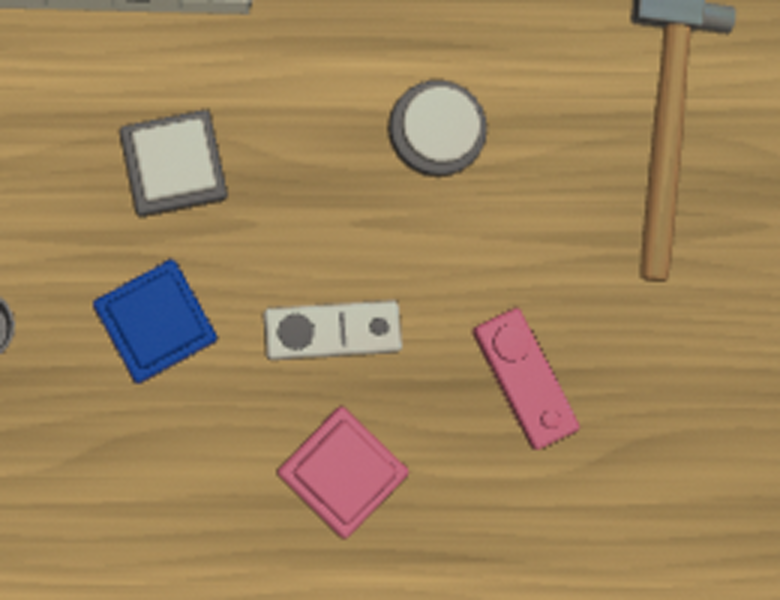

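View pics/scene0.png

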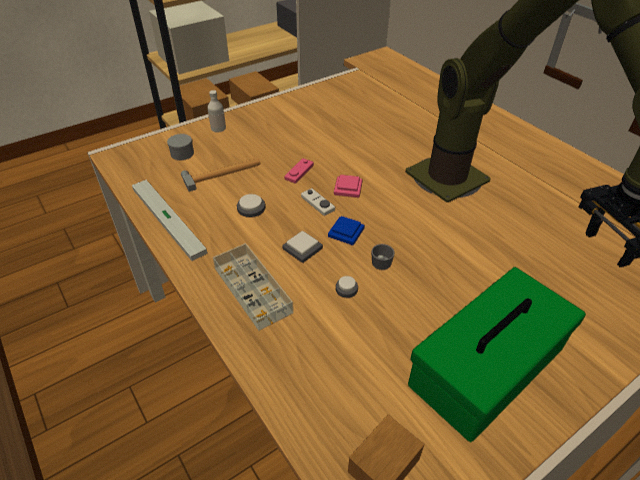

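The crop shows the real square light (grey base, white lens) at top-camera pixel (338,233). The white remote has its large button at (379,290) and its small one at (406,289). The blue and pink items are look-alikes. The toolbox is far left, near the start pose.

```bash
python3 - <<'E'
from h import *
p=cv2.imread("pics/top0.png");d=np.load("pics/top0.npy")
hsv=cv2.cvtColor(p,cv2.COLOR_BGR2HSV)
w=((hsv[...,1]<40)&(hsv[...,2]>150)).astype(np.uint8)
n,l,st,c=cv2.connectedComponentsWithStats(w)
for i in range(1,n):
    if st[i,4]>60: print(st[i],np.round(c[i],1),np.round(world("top",c[i],d),3))
g=((hsv[...,1]<60)&(hsv[...,2]<130)).astype(np.uint8);g[:280]=0;g[310:]=0;g[:,:368]=0;g[:,415:]=0
n,l,st,c=cv2.connectedComponentsWithStats(g)
for i in range(1,n):
    if st[i,4]>8: print('dark',st[i],np.round(c[i],1),np.round(world("top",c[i],d),3))
gr=((hsv[...,0]>45)&(hsv[...,0]<80)&(hsv[...,1]>120));ys,xs=np.nonzero(gr)
P=np.array([world("top",(x,y),d) for x,y in zip(xs,ys)]);P=P[P[:,2]>.05]
print('toolbox',P.min(0),P.max(0))
E
```

```text
[628 112  12 145 539] [634.2 170.3] [ 0.779 -0.81  -0.002]
[ 386  127  146   23 2338] [458.6 138.4] [ 0.863 -0.322  0.02 ]
[415 209  25  24 483] [426.9 220.6] [ 0.63  -0.226  0.03 ]
[324 220  28  26 549] [337.6 232.5] [0.597 0.013 0.031]
[257 229  17  16 201] [265.  236.4] [0.585 0.207 0.035]
[628 259   9   9  72] [632.  262.9] [ 0.501 -0.699  0.153]
[369 281  45  18 537] [392.4 289.4] [ 0.446 -0.133  0.014]
dark [372 285  13  12 110] [378.  290.3] [ 0.443 -0.094  0.022]
dark [393 285   2  10  11] [393.8 289.2] [ 0.446 -0.136  0.017]
dark [403 286   7   6  29] [405.8 288.3] [ 0.448 -0.166  0.03 ]Traceback (most recent call last):
  File "<stdin>", line 13, in <module>
  File "h.py", line 5, in world
    i=eyes.camera_info(cam);K=np.array(i["K"]);u,v=uv
ValueError: time passes only in moves, steps and waits
```

```bash
python3 -m pendant '[{"claw":0,"dz":50},{"claw":0,"dx":50,"dy":-70,"dz":60},{"claw":0,"dx":180,"dy":-250,"dz":60},{"claw":0,"dx":180,"dy":-250,"dz":60},{"claw":0,"dx":180,"dy":-250,"dz":60},{"claw":0,"dx":180,"dy":-250,"dz":60},{"claw":0,"dx":180,"dy":-250,"dz":60},{"claw":0,"dx":180,"dy":-250,"dz":60}]' 10
```

```text
validation failed for argument at $[0]...
```

```bash
python3 -m pendant '[{"claw":0,"dx":0,"dy":0,"dz":50,"twist":0},{"claw":0,"dx":50,"dy":-70,"dz":60,"twist":0},{"claw":0,"dx":180,"dy":-250,"dz":60,"twist":0},{"claw":0,"dx":180,"dy":-250,"dz":60,"twist":0},{"claw":0,"dx":180,"dy":-250,"dz":60,"twist":0},{"claw":0,"dx":180,"dy":-250,"dz":60,"twist":0},{"claw":0,"dx":180,"dy":-250,"dz":60,"twist":0},{"claw":0,"dx":180,"dy":-250,"dz":60,"twist":0}]' 10
```

```text
clock: 1.4
tool_pos: [0.3539, 0.3452, 0.2988]
eef_rot: [0.142, 0.99, -0.002, 0.001]
contact_force: [0.0, 0.2, 0.9]
opening: 0.298
finger_force: 0.0
```

```bash
python3 -m pendant '[{"claw":0,"dx":220,"dy":-332,"dz":0,"twist":0},{"claw":0,"dx":220,"dy":-332,"dz":0,"twist":0},{"claw":0,"dx":220,"dy":-332,"dz":0,"twist":0},{"claw":0,"dx":220,"dy":-332,"dz":0,"twist":0},{"claw":0,"dx":220,"dy":-332,"dz":0,"twist":0},{"claw":0,"dx":220,"dy":-332,"dz":0,"twist":0},{"claw":0,"dx":220,"dy":-332,"dz":0,"twist":0},{"claw":0,"dx":220,"dy":-332,"dz":0,"twist":0}]'
python3 -m pendant '[{"claw":0,"dx":0,"dy":0,"dz":-50,"twist":0},{"claw":0,"dx":0,"dy":0,"dz":-100,"twist":0},{"claw":0,"dx":0,"dy":0,"dz":-100,"twist":0},{"claw":0,"dx":0,"dy":0,"dz":-100,"twist":0}]'
cat > w.py <<'E'
from h import *
import sys
s=r.get_state();p,d=eyes.snapshot("wrist");cv2.imwrite(f"pics/{sys.argv[1]}.png",p)
T=np.eye(4);T[:3,:3]=R.from_quat(s["eef_rot"]).as_matrix();T[:3,3]=s["tool_pos"]
T=T@np.array(eyes.camera_info("wrist")["T_tool_cam"])
print(s["tool_pos"],s["opening"],s["contact_force"],s["clock"])
hsv=cv2.cvtColor(p,cv2.COLOR_BGR2HSV)
i=eyes.camera_info("wrist");K=np.array(i["K"])
v,u=np.mgrid[:480,:640]
X=np.stack([(u-K[0,2])/K[0,0]*d,(v-K[1,2])/K[1,1]*d,d],-1)@T[:3,:3].T+T[:3,3]
def rep(nm,m):
    n,l,st,c=cv2.connectedComponentsWithStats(m.astype(np.uint8))
    for k in range(1,n):
        if st[k,4]>300: print(nm,st[k],np.round(c[k]),np.round(np.median(X[l==k],0),4),"mid",np.round((X[l==k].min(0)+X[l==k].max(0))/2,4))
rep("white",(hsv[...,1]<45)&(hsv[...,2]>150)&(d>0))
rep("grey",(hsv[...,1]<60)&(hsv[...,2]<140)&(hsv[...,2]>50)&(d>0)&(X[...,2]<.045))
for q in ("square_lens_top","large_button_top","small_button"):
    for o in nets.place_of("wrist",q)[:3]:
        x,y=o["position"][0]*640,o["position"][1]*480
        print(q,round(o["confidence"],2),round(x),round(y),np.round(X[min(int(y),479),min(int(x),639)],4))
E
python3 w.py w1
```

```text
clock: 2.2
tool_pos: [0.5707, 0.0182, 0.2989]
eef_rot: [0.137, 0.991, 0.0, 0.0]
contact_force: [0.2, 1.3, -0.3]
opening: 0.005
finger_force: 0.0
clock: 2.6
tool_pos: [0.5696, 0.0204, 0.1991]
eef_rot: [0.136, 0.991, 0.0, -0.001]
contact_force: [-0.2, 0.6, 0.7]
opening: 0.005
finger_force: 0.0
[0.56960362 0.02040138 0.1991223 ] 0.005231927653540702 [-0.23712143  0.56506495  0.68555585] 2.6
white [   6   54  165  110 7224] [ 85. 112.] [ 0.4451 -0.13    0.0178] mid [ 0.4442 -0.1264  0.02  ]
white [ 537  142   59   59 2658] [566. 170.] [0.5829 0.2081 0.0317] mid [0.5859 0.2087 0.0253]
white [ 268  199  106   98 6158] [321. 249.] [0.5928 0.0152 0.0318] mid [0.5967 0.0145 0.0258]
white [  25  323   79   51 3369] [ 63. 351.] [ 0.6205 -0.2213  0.0319] mid [ 0.6217 -0.2251  0.0261]
grey [ 456    0   99   32 1964] [500.  13.] [0.4633 0.1792 0.0233] mid [0.4608 0.1807 0.0234]
grey [ 42  54 134 110 612] [138. 109.] [ 0.46   -0.0681  0.0117] mid [ 0.4448 -0.1228  0.0105]
grey [ 101   71   47   46 1600] [123.  94.] [ 0.4422 -0.0915  0.0268] mid [ 0.442  -0.0934  0.0228]
grey [ 23 118  27  22 400] [ 34. 129.] [ 0.4471 -0.165   0.0266] mid [ 0.4468 -0.167   0.0237]
grey [ 511  130   80   76 2005] [539. 165.] [0.5726 0.1913 0.0177] mid [0.5832 0.2071 0.0178]
grey [ 255  180  131  119 3217] [322. 227.] [0.5672 0.0243 0.0176] mid [0.5925 0.0145 0.0178]
grey [  25  300  102   75 2673] [ 86. 331.] [ 0.6067 -0.1968  0.0181] mid [ 0.6228 -0.2215  0.0201]
grey [ 495  338   81   37 1660] [535. 357.] [0.7406 0.1684 0.0261] mid [0.7405 0.1664 0.0228]
grey [304 420  46  46 764] [324. 444.] [ 0.7842 -0.0369  0.0201] mid [ 0.7774 -0.0333  0.0206]
square_lens_top 0.95 322 252 [0.5942 0.0144 0.0317]
square_lens_top 0.67 290 54 [0.4496 0.0319 0.0323]
large_button_top 0.57 121 94 [ 0.4412 -0.0929  0.027 ]
small_button 0.7 40 129 [ 0.4476 -0.1603  0.0282]
small_button 0.37 122 95 [ 0.4422 -0.0921  0.0279]
```

View pics/w1.png

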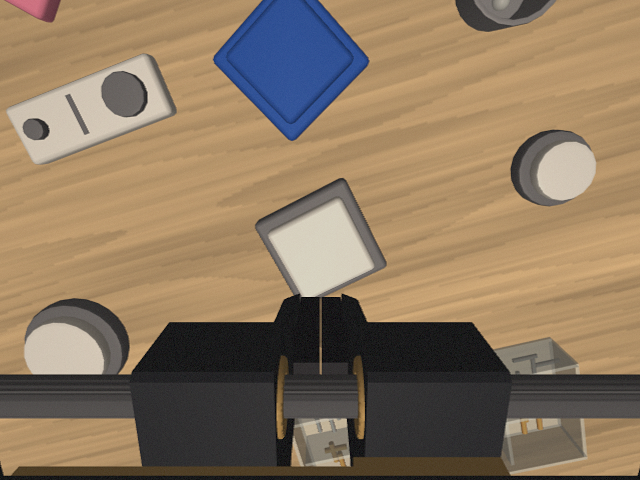

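The wrist view confirms the positions: lens at pixel (321,249) → (0.594, 0.0145), z 0.032, and large button at (123,94) → (0.442, -0.093), z 0.027. I'll move over the lens.

```bash
python3 -m pendant '[{"claw":0,"dx":25,"dy":-6,"dz":-40,"twist":0},{"claw":0,"dx":25,"dy":-6,"dz":-85,"twist":0},{"claw":0,"dx":25,"dy":-6,"dz":-125,"twist":0},{"claw":0,"dx":25,"dy":-6,"dz":-150,"twist":0},{"claw":0,"dx":25,"dy":-6,"dz":-150,"twist":0},{"claw":0,"dx":25,"dy":-6,"dz":-150,"twist":0}]'; python3 - <<'E'
from h import *
for _ in range(5):
    eyes.snapshot("scene");s=r.get_state();print(s["tool_pos"],s["contact_force"])
E
```

```text
clock: 3.4
tool_pos: [0.5958, 0.0139, 0.0503]
eef_rot: [0.137, 0.991, 0.0, 0.001]
contact_force: [-0.0, 0.7, 1.0]
opening: 0.007
finger_force: 0.0
[0.59635099 0.01382831 0.05096772] [ 0.29041561 -0.52619522  0.33302225]
[0.59645438 0.01381419 0.05116662] [ 0.01011519 -0.25578182  0.26486518]
[0.59632054 0.01374773 0.05111049] [ 0.33486674 -0.39976645  0.34797383]
[0.5960809  0.01369383 0.05085605] [-0.39313123 -0.22089899  0.04442231]
[0.5957749  0.01364257 0.05053278] [-0.04670728 -1.29006345 -0.08166718]
```

```bash
python3 -m pendant '[{"claw":0,"dx":-1,"dy":0,"dz":-8,"twist":0},{"claw":0,"dx":-1,"dy":0,"dz":-15,"twist":0},{"claw":0,"dx":-1,"dy":0,"dz":-18,"twist":0},{"claw":0,"dx":-1,"dy":0,"dz":-19,"twist":0},{"claw":0,"dx":-1,"dy":0,"dz":-20,"twist":0},{"claw":0,"dx":-1,"dy":0,"dz":-21,"twist":0},{"claw":0,"dx":-1,"dy":0,"dz":-22,"twist":0},{"claw":0,"dx":-1,"dy":0,"dz":-22,"twist":0}]'; python3 - <<'E'
from h import *
P=[]
for _ in range(6):
    eyes.snapshot("scene");s=r.get_state();P.append(np.r_[s["tool_pos"],s["contact_force"]])
print(np.mean(P,0),s["clock"])
E
```

```text
clock: 4.45
tool_pos: [0.5933, 0.0135, 0.0268]
eef_rot: [0.137, 0.991, -0.0, -0.0]
contact_force: [-1.1, -0.3, 4.7]
opening: 0.002
finger_force: 2.6
[ 0.59329566  0.01353821  0.0268975  -2.02761025 -0.23506221  5.1312411 ] 4.75
```

Lens is down about 5.1 mm at 5.1 N, which matches the spring. Holding.

```bash
for i in 1 2 3; do python3 -m pendant '[{"claw":0,"dx":0,"dy":0,"dz":0,"twist":0},{"claw":0,"dx":0,"dy":0,"dz":0,"twist":0},{"claw":0,"dx":0,"dy":0,"dz":0,"twist":0},{"claw":0,"dx":0,"dy":0,"dz":0,"twist":0},{"claw":0,"dx":0,"dy":0,"dz":0,"twist":0},{"claw":0,"dx":0,"dy":0,"dz":0,"twist":0},{"claw":0,"dx":0,"dy":0,"dz":0,"twist":0},{"claw":0,"dx":0,"dy":0,"dz":0,"twist":0}]' | grep -E "clock|pos|contact"; done
python3 -m pendant '[{"claw":0,"dx":0,"dy":0,"dz":-0.2,"twist":0},{"claw":0,"dx":0,"dy":0,"dz":2,"twist":0},{"claw":0,"dx":0,"dy":0,"dz":5,"twist":0},{"claw":0,"dx":0,"dy":0,"dz":10,"twist":0},{"claw":0,"dx":0,"dy":0,"dz":25,"twist":0},{"claw":0,"dx":0,"dy":0,"dz":60,"twist":0},{"claw":0,"dx":0,"dy":0,"dz":100,"twist":0},{"claw":0,"dx":0,"dy":0,"dz":100,"twist":0}]'
```

```text
clock: 5.55
tool_pos: [0.5933, 0.0136, 0.0269]
contact_force: [-1.8, 0.6, 5.0]
clock: 6.35
tool_pos: [0.5933, 0.0135, 0.0269]
contact_force: [-1.4, 0.1, 5.1]
clock: 7.15
tool_pos: [0.5933, 0.0136, 0.0269]
contact_force: [-1.4, -0.3, 5.4]
clock: 7.95
tool_pos: [0.5976, 0.0139, 0.1326]
eef_rot: [0.137, 0.991, 0.001, 0.005]
contact_force: [0.9, 1.2, 0.1]
opening: 0.001
finger_force: 0.0
```

```bash
python3 -m pendant '[{"claw":0,"dx":-130,"dy":-107,"dz":10,"twist":0},{"claw":0,"dx":-130,"dy":-107,"dz":10,"twist":0},{"claw":0,"dx":-130,"dy":-107,"dz":10,"twist":0},{"claw":0,"dx":-130,"dy":-107,"dz":10,"twist":0},{"claw":0,"dx":-130,"dy":-107,"dz":10,"twist":0},{"claw":0,"dx":-130,"dy":-107,"dz":10,"twist":0}]'; python3 -m pendant '[{"claw":0,"dx":0,"dy":0,"dz":0,"twist":0},{"claw":0,"dx":0,"dy":0,"dz":0,"twist":0},{"claw":0,"dx":0,"dy":0,"dz":0,"twist":0}]' >/dev/null; python3 w.py w2; python3 - <<'E'
from h import *
p,d=eyes.snapshot("top");cv2.imwrite("pics/top2.png",p)
a=cv2.imread("pics/top0.png");
hsv=lambda p:cv2.cvtColor(p,cv2.COLOR_BGR2HSV)
for q in(a,p):
    h=hsv(q);m=((h[...,1]<40)&(h[...,2]>150))[215:250,318:360];print(np.argwhere(m).mean(0),m.sum())
E
```

```text
clock: 8.55
tool_pos: [0.465, -0.0929, 0.1371]
eef_rot: [0.137, 0.991, 0.001, 0.001]
contact_force: [0.0, 0.4, -0.0]
opening: 0.005
finger_force: 0.0
[ 0.46443751 -0.0925113   0.13661872] 0.008995063157430684 [-0.24585809 -0.32997456 -0.1710252 ] 8.85
white [ 168  160  188  116 9016] [257. 220.] [ 0.4418 -0.1305  0.0178] mid [ 0.4441 -0.1266  0.021 ]
white [ 488  319   81   55 2841] [530. 350.] [0.577  0.0261 0.0318] mid [ 0.5221 -0.0023  0.1261]
grey [170 157 169  60 363] [255. 185.] [ 0.4208 -0.1239  0.0136] mid [ 0.4212 -0.1262  0.0107]
grey [ 285  180   50   50 1910] [310. 205.] [ 0.4408 -0.0925  0.0268] mid [ 0.4415 -0.0933  0.0231]
grey [191 230  26  25 460] [203. 242.] [ 0.4458 -0.1657  0.0268] mid [ 0.4464 -0.166   0.0233]
grey [ 460  287  117   88 2831] [519. 320.] [0.557  0.0258 0.0176] mid [0.5823 0.0252 0.0176]
square_lens_top 0.91 173 13 [ 0.3185 -0.1346  0.0321]
square_lens_top 0.64 519 376 [ 0.4501 -0.0484  0.2127]
square_lens_top 0.62 511 167 [0.4496 0.0301 0.0326]
large_button_top 0.79 26 273 [ 0.4335 -0.2847  0.0263]
large_button_top 0.73 311 206 [ 0.4415 -0.0924  0.0268]
small_button 0.87 204 240 [ 0.4445 -0.1643  0.0263]
[17.47723133 19.57559199] 549
[17.61989343 19.52753108] 563
```

View pics/w2.png

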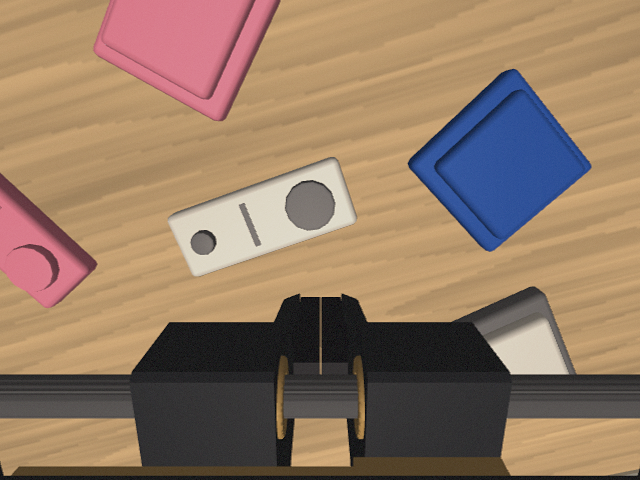

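The light hasn't moved. The remote's large button is at pixel (310,205) → (0.441, -0.0925, 0.027).

```bash
python3 -m pendant '[{"claw":0,"dx":-24,"dy":0,"dz":-20,"twist":0},{"claw":0,"dx":-24,"dy":0,"dz":-55,"twist":0},{"claw":0,"dx":-24,"dy":0,"dz":-80,"twist":0},{"claw":0,"dx":-24,"dy":0,"dz":-92,"twist":0},{"claw":0,"dx":-24,"dy":0,"dz":-92,"twist":0},{"claw":0,"dx":-24,"dy":0,"dz":-92,"twist":0}]'; python3 - <<'E'
from h import *
P=[]
for _ in range(6):
    eyes.snapshot("scene");s=r.get_state();P.append(np.r_[s["tool_pos"],s["contact_force"]])
print(np.mean(P,0),s["clock"])
E
```

```text
clock: 9.7
tool_pos: [0.4396, -0.0934, 0.0449]
eef_rot: [0.137, 0.991, 0.0, -0.0]
contact_force: [-0.3, -0.5, 0.4]
opening: 0.005
finger_force: 0.0
[ 0.4400534  -0.09353239  0.045453    0.27800889  0.05916768 -0.07080852] 10.0
```

```bash
python3 -m pendant '[{"claw":0,"dx":0.5,"dy":0.5,"dz":-8,"twist":0},{"claw":0,"dx":0.5,"dy":0.5,"dz":-15,"twist":0},{"claw":0,"dx":0.5,"dy":0.5,"dz":-17,"twist":0},{"claw":0,"dx":0.5,"dy":0.5,"dz":-18,"twist":0},{"claw":0,"dx":0.5,"dy":0.5,"dz":-19,"twist":0},{"claw":0,"dx":0.5,"dy":0.5,"dz":-20,"twist":0},{"claw":0,"dx":0.5,"dy":0.5,"dz":-21,"twist":0},{"claw":0,"dx":0.5,"dy":0.5,"dz":-21,"twist":0}]'; python3 - <<'E'
from h import *
P=[]
for _ in range(6):
    eyes.snapshot("scene");s=r.get_state();P.append(np.r_[s["tool_pos"],s["contact_force"]])
print(np.mean(P,0),s["clock"])
E
```

```text
clock: 10.8
tool_pos: [0.4406, -0.0929, 0.0236]
eef_rot: [0.137, 0.991, 0.0, 0.0]
contact_force: [1.1, 0.6, 4.4]
opening: 0.007
finger_force: 1.9
[ 0.44060641 -0.09294298  0.02379101  1.64175685 -0.82668808  3.93573767] 11.1
```

```bash
python3 -m pendant '[{"claw":0,"dx":0,"dy":0,"dz":-0.5,"twist":0},{"claw":0,"dx":0,"dy":0,"dz":-1,"twist":0},{"claw":0,"dx":0,"dy":0,"dz":-1,"twist":0},{"claw":0,"dx":0,"dy":0,"dz":-1,"twist":0},{"claw":0,"dx":0,"dy":0,"dz":-1,"twist":0},{"claw":0,"dx":0,"dy":0,"dz":-1,"twist":0}]'; python3 - <<'E'
from h import *
P=[]
for _ in range(6):
    eyes.snapshot("scene");s=r.get_state();P.append(np.r_[s["tool_pos"],s["contact_force"]])
print(np.mean(P,0),s["clock"])
E
```

```text
clock: 11.7
tool_pos: [0.4406, -0.0929, 0.0228]
eef_rot: [0.137, 0.991, 0.0, 0.0]
contact_force: [3.4, -1.2, 3.1]
opening: 0.002
finger_force: 2.2
[ 0.44034957 -0.0928946   0.02279038  3.58708198 -0.68731194  4.43071849] 12.0
```

Button is down 4.2 mm at 4.4 N. I'll ease the side load and then withdraw.

```bash
python3 -m pendant '[{"claw":0,"dx":0.6,"dy":0,"dz":0,"twist":0},{"claw":0,"dx":0.6,"dy":0,"dz":0,"twist":0}]'; python3 -m pendant '[{"claw":0,"dx":0,"dy":0,"dz":2,"twist":0},{"claw":0,"dx":0,"dy":0,"dz":5,"twist":0},{"claw":0,"dx":0,"dy":0,"dz":10,"twist":0},{"claw":0,"dx":0,"dy":0,"dz":25,"twist":0},{"claw":0,"dx":0,"dy":0,"dz":60,"twist":0},{"claw":0,"dx":25,"dy":0,"dz":100,"twist":0},{"claw":0,"dx":25,"dy":0,"dz":114,"twist":0},{"claw":0,"dx":25,"dy":0,"dz":114,"twist":0}]';python3 -m pendant '[{"claw":0,"dx":0,"dy":0,"dz":0,"twist":0},{"claw":0,"dx":0,"dy":0,"dz":0,"twist":0},{"claw":0,"dx":0,"dy":0,"dz":0,"twist":0}]' >/dev/null; python3 w.py w3
```

```text
clock: 12.2
tool_pos: [0.4402, -0.0928, 0.0227]
eef_rot: [0.137, 0.991, 0.0, -0.0]
contact_force: [2.5, -1.4, 4.4]
opening: 0.005
finger_force: 2.3
clock: 13.0
tool_pos: [0.4656, -0.093, 0.138]
eef_rot: [0.137, 0.991, 0.0, 0.001]
contact_force: [-0.1, -0.1, -0.4]
opening: 0.013
finger_force: 0.0
[ 0.46429638 -0.09282312  0.13552572] 0.00499791227688799 [-0.25015389 -0.18017703 -0.45733263] 13.3
white [ 169  160  188  118 9057] [258. 221.] [ 0.4418 -0.1303  0.0178] mid [ 0.4437 -0.1265  0.0205]
white [ 490  321   81   53 2768] [532. 351.] [0.5764 0.026  0.0318] mid [ 0.5218 -0.0022  0.1258]
grey [171 158 168  60 354] [256. 186.] [ 0.4208 -0.1235  0.0134] mid [ 0.4212 -0.126   0.0108]
grey [ 286  181   50   50 1919] [310. 206.] [ 0.4409 -0.0925  0.0268] mid [ 0.4415 -0.0932  0.0229]
grey [191 231  26  25 460] [203. 244.] [ 0.4459 -0.1655  0.0267] mid [ 0.4463 -0.1661  0.0233]
grey [ 464  289  114   86 2806] [520. 321.] [0.5571 0.0257 0.0175] mid [0.5805 0.0256 0.0175]
square_lens_top 0.78 513 165 [0.4486 0.0302 0.032 ]
square_lens_top 0.68 177 18 [ 0.3202 -0.1332  0.0306]
square_lens_top 0.66 518 379 [ 0.4494 -0.0497  0.2136]
large_button_top 0.75 28 272 [ 0.4327 -0.283   0.0271]
large_button_top 0.67 310 208 [ 0.4419 -0.0937  0.0266]
small_button 0.78 206 241 [ 0.4446 -0.1631  0.0268]
```

The remote hasn't moved, the button is back up at 26.8 mm, and the robot is clear.

```bash
python3 -c "
from plant import r
print(r.finish_job())"
```

```text
the job is handed in; nothing more can be done
None
```

I held the square light's lens down about 5 mm for over two seconds and let it up, then pressed the remote's large button about 4 mm and released it; neither the light nor the remote moved measurably, and I handed the job in at about 13 s with the arm clear.

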